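# Set and clamp the length stop on the drawer-side jig

### The job

Set the jig's length stop from the finished drawer side lying on it: first push the drawer side back so that its long edge is flat against the fence, then, with the cam lever still open, slide the stop along its rail until it has pushed the drawer side right up against the end block, and last flip the cam lever fully over and down so that the stop is clamped touching the drawer side. Leave the other things on the bench where they are.

Things in the scene. Friction and masses are not known exactly. Their poses are not given: they have to be found in the camera images.
- jig: Jig fixed to the bench; place and yaw vary. Plywood base 18 mm thick, spanning jig x -130 to +85 mm, y -280 to +235 mm. Origin at table height; x away from the robot, y along the rail to the end block (left), z up.
- fence (a point): Wooden fence along the jig's far edge: this point is on its front face (jig x = +50 mm), at jig y = 0, on its top edge, 50 mm above the table. It is 25 mm thick and 515 mm long. On its top runs an aluminium rail 16 mm wide, centred at jig x = +62.5 mm, its top 65 mm above the table.
- end_block (a point): Middle of the top edge of the inner face of the fixed wooden end block, at jig y = +200 mm, 50 mm above the table. The block is 30 mm thick and stands across the base from jig x = -75 mm to the fence.
- board: The finished drawer side: loose dark wood board, 64 (its x) x 150 (its y) x 18 mm, 0.09 to 0.2 kg, flat on the base between stop and end block, touching neither these nor the fence. Origin at the centre of its underside, axes within 0.2 rad of the jig's. Fully home (against fence and end block) its origin is at jig x +18, y +125, z +18 mm.
- stop (a joint): Position of the dark steel stop along the rail, m, 0 to 0.20, growing towards the end block; its front face is at jig y = -0.11 + this value: 0.16 when it touches the drawer side fully home. Slides against about 2 N while the lever is open; clamped it resists about 10 N.
- stop_face (a point): Point on the stop's front face (looking to jig +y), at jig x +27.5 mm, 35 mm above the table. The face is that of a shoe 12 mm thick, from the fence to jig x -5.5 mm, 21 to 79 mm above the table. The stop's body reaches 140 mm back from the face along the rail, 56 mm wide, centred on the rail, 56 to 82 mm above the table.
- stop_heel (a point): Centre of the back face (looking to jig -y) of the stop's raised heel, at the rear end of its body, 95 mm above the table, on the rail's centre line: a block 44 mm wide (jig x), 18 mm long, from 78 to 112 mm above the table. It can be pushed from behind.
- lever (a joint): Cam lever angle, rad. 0: open, leaning 0.3 rad back from upright (to jig -y). It grows as the lever turns up and over to the end block (jig +y) and down; at its limit 1.87 it lies level: fully clamped. It stays where left. From about 0.7 on the cam presses on the rail: it takes up to 12 N at the handle and drags the stop slightly to the end block.
- lever_pivot (a point): The lever's hinge line, parallel to jig x: this point is on the rail's centre line, 90 mm above the table and 50 mm behind the stop's front face.
- lever_tip (a point): End of the lever's black handle, 96 mm from the hinge line, in the middle of its width. The handle's last 40 mm are 26 mm wide (jig x) and 12 mm thick; nearer the hinge the arm is 20 mm wide and 9 mm thick.
- chisel: Bystander: chisel about 180 mm long, 21 mm high, lying on the jig's base along its front edge, at the end away from the end block. Origin at its underside, near the middle. Leave it.
- hammer: Bystander: hammer 260 mm long lying on the right of the bench. Origin on its underside. Leave it.
- brush: Bystander: brush 220 mm long behind the jig. Origin on its underside. Leave it.
- tray: Bystander: open wooden drawer box 160 x 200 x 65 mm high behind the jig. Origin at the centre of its underside. Leave it.
- chest: Bystander: dark wooden chest 190 x 220 x 130 mm high, left of the jig. Origin at the centre of its underside. Leave it.
- bin: Bystander: clear plastic bin 150 x 200 x 60 mm high, right rear. Origin at the centre of its underside. Leave it.
- spare: Bystander: longer spare board 70 x 190 x 16 mm lying on the bench to the left, not on the jig. Origin at the centre of its underside. Leave it.
- glue: Bystander: white bottle 52 mm in diameter, 130 mm high, standing behind the jig. Origin at the centre of its underside. Leave it.
Mind the look-alikes: they are no part of the job. What is shaped like the board but green or pink is not meant.

How it is judged (in metres and radians):
On the way, in this order (a step that is already met when the one before it is completed fails the run):
1. the drawer side lies with its long edge flat against the fence (x of board in the frame of jig above 0.015 m and angle between the x axis of board and the x axis of jig, either way round below 0.04 rad and z of board in the frame of jig below 0.021 m), for 0.2 s.
2. with the lever still open, the stop has pushed the drawer side along the fence against the end block (all of step 1 and y of board in the frame of jig above 0.122 m and y of stop_face in the frame of board above -0.078 m and value of joint lever below 0.8 rad), for 0.2 s.
At the end, for the whole second after the job is handed in: The drawer side lies flat on the base, flush with the fence (within 3 mm and 0.04 rad) and against the end block (within 3 mm), the stop's face touches its other end (gap under 3 mm), the lever is fully over (above 1.78 of 1.87 rad), and all is at rest (all of step 1 and y of board in the frame of jig above 0.122 m and y of stop_face in the frame of board above -0.078 m and value of joint lever above 1.78 rad and linear speed of board below 0.01 m/s and velocity of joint lever between -0.05 and 0.05 rad/s and velocity of joint stop between -0.005 and 0.005 m/s).
It fails at once if a bystander is moved more than 30 mm (distance of any of chisel, hammer, brush, tray, chest, bin, spare, glue from where it was at the start of the episode above 0.03 m).
It also fails if it takes over 64 s, if anything falls off the work surface, if the arm or the gripper's body presses on something with over 40 N, if the wrist force passes 120 N, or if a joint passes its speed limit or range.

### The arm

A 7-joint arm with a two-finger parallel gripper is mounted at the origin on the work surface. World frame = base frame: x ahead of the robot, y to its left, z up, the work surface at z = 0. Lengths are in mm, angles in rad, forces in N, time in s.
With the tool pointing down it reaches from about 400 to 875 mm from the base axis. Payload 4.4 kg.
Tool frame: the origin (TCP) lies midway between the tips of the shut fingers; the grasp point (between the pads) lies ctrl.tcp_to_grasp behind it (ctrl.tcp_to_grasp is the distance from the TCP to the grasp point, in mm); z points along the fingers, y is the line along which they close (so a half turn about z gives the same grasp; the last joint's range is limited). The gripper opens to 85 mm and grips with 20 to 120 N. Pads are 22 mm wide; open, the fingers measure 114 mm over their backs; the gripper's body (76 mm by 85 mm) begins 54 mm behind the grasp point. The pads swing forward as they close: fully open they stand 13 mm farther back than shut.
Start: joints at [1.143, 0.628, 0.038, 1.517, -0.027, 0.996, -0.02], TCP at [230.101, -607.924, 231.313] pointing down, gripper open.
Joint ranges: [-3.06, 3.06], [-0.37, 2.12], [-1.25, 1.32], [0.18, 2.47], [-1.1, 4.24], [0.23, 1.98], [-2.94, 2.94]. Speed limits (rad/s): [2.57, 2.57, 3.14, 3.14, 3.14, 3.14, 3.14].

### API

Orientations are given as [roll, pitch, yaw] about the fixed x, y, z axes, in that order (R = Rz(yaw) Ry(pitch) Rx(roll)).
In Python, from cell import ctrl, get_image, get_calibration, workorder, boxes_of, place_of gives the robot as it stands.
- The arm moves only by the tool play_rows, never from a script. Its argument "series" is a list that holds one entry, the list of rows, each a list of 7 numbers: the shift along the world's x, y, z in cm, then the turn, a rotation vector about the world's x, y, z in degrees, then the closure, from 0 (fully open) to 1 (shut). A call has 1 to 20 rows; each row shifts and turns the commanded pose from where the row before left it; what a row does not reach is not made up. A row lasts 1/8 s, in which the tool goes at most 62.5 mm and 10.7 degrees, less where a joint would pass 70% of its speed; a pose out of reach is approached as far as the arm can. A call with a gripper value outside its range is refused whole. The fingers move at their own pace and stop on an object; the grip force is fixed at half the most. Time passes only in rows, so rows that do not move let the fingers close. It gives the time, the measured TCP pose, the force, the opening and the grip force at its end, in the units of the state.
- ctrl.read_state(): the state, without advancing time (a new reading comes with each control period).
- get_image(name): name is "scene" or "top"; returns (picture, depth): 384x512x3 uint8, red, green, blue; 384x512 float32, mm along the optical axis (not along the pixel's ray), 0 where there is no reading.
- get_calibration(name): a dict with "K" (3x3 intrinsics, pixels), "R" (3x3) and "t" (3): a world point X has camera coordinates R X + t. Camera axes: x right, y down, z forward; pixel columns grow to the right and rows downward; lengths in mm; the calibration is good to about 2 mm. A picture is of the moment at which its call begins. get_calibration takes no time and is no camera call.
- workorder.finish_job(): hands the job in; it is judged then, once.
Trained networks look in the newest picture that a camera, given by its name, has taken for a name from the list of things; names that differ only in an ending like _2 or _b are one class to them, and where a whole thing is asked for, a point or a joint stands for the part that bears it (a point fixed in the world has none). Each returns a list of dicts, best first, with "p" (0 to 1); they miss things now and then, are a little off and sometimes report something else, mostly with a low value. They report only what shows in the picture. A call takes as long as a camera call. They do not tell look-alikes from the thing itself.
- boxes_of(target, camera): "pixel" ([column, row] in pixels, amid what is visible of it).
- place_of(target, camera): "pixel" ([column, row] in pixels: a listed point, or the origin of a listed thing).
The state is a dict: "clock": time; "qpos": joint angles; "qd": joint speeds; "tau": joint torques, N m; "eef_pos": TCP position; "tool_rot": TCP orientation; "force": force on the tool from outside, world axes, zero at the start; "torque": the same for the moment, N m; "width": finger opening in mm; "gripper_force": force on a finger pad.
Only numpy, scipy, OpenCV 4.12 (cv2) and the standard library are available. Lean on these libraries where they do the work, as an engineer would, in place of code of your own. Each camera call takes 0.05 s, during which the arm holds its last target. There are 200 camera calls.

## Working session

There is one attempt and no reset: what is moved stays moved. The work goes in short steps, Python scripts to look and compute and a tool call to move; the robot and the scene stay as the last step left them, time stands still between calls to the robot, and variables do not carry over. Pictures are saved under pics/ and viewed, at most 10 in all, crops included, and the job is handed in when it is done.

Besides the shell and the picture viewer there is one more tool, called as name([rows], argument=value, ...), one row to a line, values as JSON. play_rows: Moves the arm, as the interface text tells. Its arguments: {"type":"object","properties":{"series":{"type":"array"}},"required":["series"]}

```bash
mkdir -p pics; cat > h.py <<'E'
import numpy as np, cv2
from cell import ctrl, get_image, get_calibration, workorder, boxes_of, place_of
def snap(n,f=None):
    p,d=get_image(n)
    if f: cv2.imwrite('pics/'+f,p[:,:,::-1])
    return p,d
def ray(n,px,z):
    "world point on the pixel ray at height z"
    c=get_calibration(n);K,R,t=map(np.array,(c["K"],c["R"],c["t"]))
    o=-R.T@t; v=R.T@np.linalg.inv(K)@np.array([px[0],px[1],1.])
    return o+v*(z-o[2])/v[2]
def dep(n,px,d):
    c=get_calibration(n);K,R,t=map(np.array,(c["K"],c["R"],c["t"]))
    u,v=int(round(px[0])),int(round(px[1])); w=d[max(v-1,0):v+2,max(u-1,0):u+2]; w=w[w>0]
    if not len(w): return None
    return R.T@(np.linalg.inv(K)@np.array([px[0],px[1],1.])*np.median(w)-t)
E
python3 - <<'E'
from h import *
np.set_printoptions(precision=1,suppress=True)
for n in("scene","top"):
    p,d=snap(n,n+'0.png'); print(n)
    H=dict(fence=50,end_block=50,board=18,stop_face=35,stop_heel=95,lever_pivot=90,lever_tip=None,chisel=18)
    for k,z in H.items():
        for r in place_of(k,n)[:3]:
            print(k,round(r['p'],2),np.round(r['pixel']),ray(n,r['pixel'],z) if z else '',dep(n,r['pixel'],d))
s=ctrl.read_state();print(s['eef_pos'],s['tool_rot'],s['width'],s['clock'],ctrl.tcp_to_grasp)
E
```

```text
scene
fence 0.79 [262. 202.] [547.4  25.2  50. ] [554.7  14.   62.9]
fence 0.35 [310. 247.] [792.9 -60.6  50. ] [790.  -54.1  41.8]
board 0.95 [260. 186.] [469.4 124.8  18. ] [481.5 106.6  37.6]
board 0.78 [238. 151.] [272.9 252.6  18. ] [274.2 250.9  19.6]
board 0.6 [245. 194.] [451.8  51.5  18. ] [557.3 -93.9 184.9]
stop_face 0.93 [248. 215.] [532.8 -45.8  35. ] [571.1 -99.4 102.1]
stop_heel 0.76 [230. 229.] [ 555.9 -176.5   95. ] [ 556.8 -177.6   96.5]
lever_pivot 0.65 [243. 212.] [542.1 -84.2  90. ] [549.9 -94.8 103.1]
lever_pivot 0.52 [251. 207.] [551.1 -49.2  90. ] [545.5 -41.1  80.3]
chisel 0.76 [206. 215.] [ 400.6 -115.2   18. ] [ 400.2 -114.7   17.3]
top
end_block 0.77 [165. 214.] [501.5 248.2  50. ] [501.9 248.7  47.2]
end_block 0.45 [210. 222.] [470.5 105.7  50. ] [472.5 106.9  34.8]
end_block 0.34 [397. 250.] [ 367.7 -476.7   50. ] [ 369.3 -484.8   24. ]
board 0.91 [156. 289.] [267.3 281.8  18. ] [267.3 281.6  19. ]
board 0.73 [351. 280.] [ 279.7 -334.    18. ] [ 279.7 -334.1   17.4]
board 0.7 [277. 248.] [ 387.8 -104.4   18. ] [ 386.7 -103.6   32.3]
stop_face 0.74 [254. 207.] [518.3 -36.9  35. ] [511.6 -36.3  76.4]
stop_heel 0.8 [298. 191.] [ 554.  -172.9   95. ] [ 550.5 -170.8  113.4]
lever_pivot 0.73 [270. 191.] [557.5 -87.2  90. ] [542.1 -83.1 169. ]
lever_tip 0.62 [270. 183.]  [602.5 -92.4   7.4]
chisel 0.65 [191. 134.] [777.1 168.3  18. ] [780.3 169.4   8.3]
chisel 0.56 [275. 248.] [386.7 -98.9  18. ] [385.8 -98.3  29.9]
[ 230.1 -607.9  231.3] [-3.1 -0.   0.4] 85.65238418101195 0.9 18.700000000000003
```

```bash
python3 - <<'E'
import cv2
a=cv2.imread('pics/top0.png'); cv2.imwrite('pics/top0c.png',cv2.resize(a[120:320,130:400],None,fx=2.9,fy=2.9,interpolation=cv2.INTER_CUBIC))
E
```

```text
(no output)
```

View pics/scene0.png

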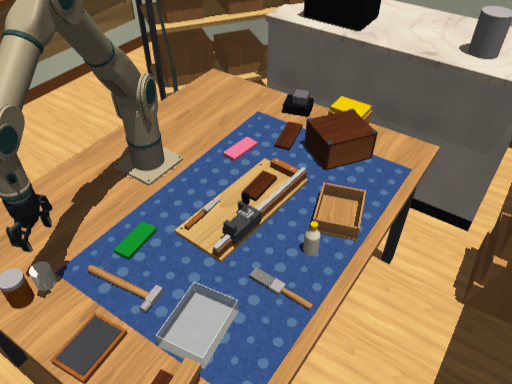

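View pics/top0c.png

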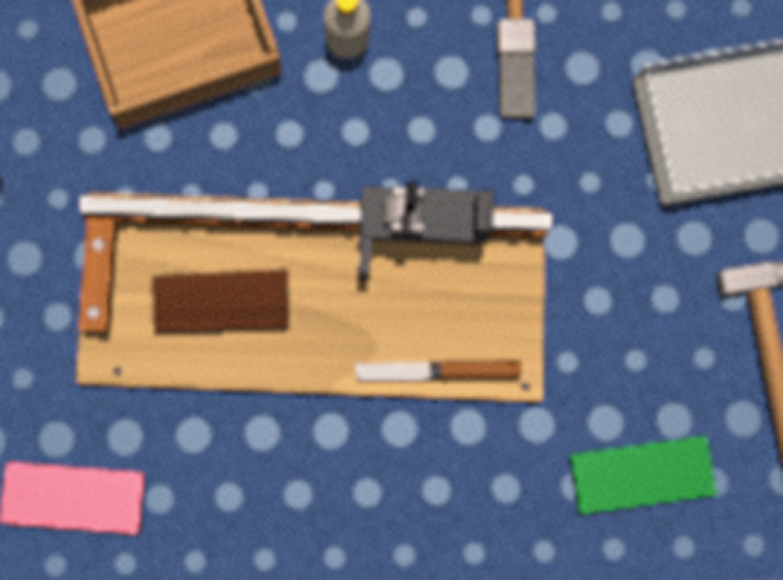

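Scene: dark drawer side on the jig at scene (260,186), or top (206,224). Look-alikes are pink at top (155,292) and green at top (352,284), with the dark spare off the jig at scene (288,135). I choose the dark one on the jig. In the top crop it's clear of the fence. The chisel lies on the front edge at the right, and the stop is at top (274,195). Next I fit the geometry.

```bash
cat >> h.py <<'E'
def cloud(n,d):
    c=get_calibration(n);K,R,t=map(np.array,(c["K"],c["R"],c["t"]))
    v,u=np.mgrid[:d.shape[0],:d.shape[1]]
    P=np.linalg.inv(K)@np.stack([u.ravel()+0.,v.ravel(),np.ones(u.size)])*d.ravel()
    X=(R.T@(P-t[:,None])).T.reshape(*d.shape,3); X[d<=0]=np.nan
    return X
E
python3 - <<'E'
from h import *
np.set_printoptions(precision=1,suppress=True)
p,d=snap("top"); X=cloud("top",d)
hsv=cv2.cvtColor(p,cv2.COLOR_RGB2HSV)
z=X[...,2]; reg=np.zeros(z.shape,bool); reg[180:265,150:325]=1
# rail: bright grey
g=p.astype(int); rail=reg&(g.min(2)>170)&(abs(z-65)<10)
r=X[rail]; print('rail n',len(r),'z',np.median(r[:,2])); 
R_=np.array([ray("top",(u,v),65) for v,u in zip(*np.where(rail))])
vx,vy,x0,y0=cv2.fitLine(R_[:,:2].astype(np.float32),cv2.DIST_HUBER,0,.01,.01).ravel()
yaw=np.arctan2(-vx*np.sign(vy),abs(vy)); print('yaw',round(float(yaw),4),'pt',x0,y0,'yrange',R_[:,1].min(),R_[:,1].max())
ex=np.array([np.cos(yaw),np.sin(yaw)]);ey=np.array([-ex[1],ex[0]])
# base (non-blue) region
nb=reg&~((hsv[...,0]>95)&(hsv[...,0]<130)&(hsv[...,1]>80))
wood=nb&(abs(z-18)<6)&(hsv[...,0]<30)&(g[...,0]>150)
W=np.array([ray("top",(u,v),18)[:2] for v,u in zip(*np.where(wood))])
a,b=W@ex,W@ey; print('base along ex',np.percentile(a,[.3,99.7]),'ey',np.percentile(b,[.3,99.7]),'rail ex',np.array([x0,y0])@ex)
eb=place_of("end_block","top")[0]['pixel']
bd=np.zeros(z.shape,bool); bd[208:240,180:233]=1
bd&=(g[...,0]<115)&(hsv[...,0]<25)|(bd&(g[...,0]<110)&(z>28)&(z<45))
n,l,st,_=cv2.connectedComponentsWithStats(bd.astype(np.uint8)); k=1+np.argmax(st[1:,4]); print(st[k])
B=np.array([ray("top",(u,v),36)[:2] for v,u in zip(*np.where(l==k))]).astype(np.float32)
rc=cv2.minAreaRect(B); print('board',rc, 'z',np.nanmedian(z[l==k])); bp=cv2.boxPoints(rc); print(bp)
# stop
dk=reg&(z>74)&(z<90)&(np.arange(512)[None]>240); D=X[dk]; print('stop body ex',np.percentile(D[:,:2]@ex,[1,50,99]),'ey',np.percentile(D[:,:2]@ey,[1,99]))
dk=reg&(z>105)&(z<118)&(np.arange(512)[None]>285); D=X[dk]; print('heel ex',np.percentile(D[:,:2]@ex,[2,98]),'ey',np.percentile(D[:,:2]@ey,[2,98]),len(D))
D=X[reg&(z>130)&(z<260)];print('lever',len(D),D[np.argmax(D[:,2])] if len(D) else '')
D=X[reg&(abs(z-50)<8)&(np.arange(512)[None]<172)];print('endblk ey',np.percentile(D[:,:2]@ey,[2,98]),'ex',np.percentile(D[:,:2]@ex,[2,98]))
print('ctr ey',np.array([x0,y0])@ey)
E
```

```text
rail n 523 z 65.19111400275166
yaw -0.0649 pt 564.12524 62.388195 yrange -241.84555584696957 268.53489769963704Traceback (most recent call last):
  File "<stdin>", line 16, in <module>
  File "h.py", line 9, in ray
    c=get_calibration(n);K,R,t=map(np.array,(c["K"],c["R"],c["t"]))
ValueError: time passes only in moves, steps and waits
```

```bash
python3 - <<'E'
s=open('h.py').read()
s=s.replace('def snap','import functools\nget_calibration=functools.lru_cache(None)(get_calibration)\ndef snap',1)
open('h.py','w').write(s)
E
cat > m.py <<'E'
from h import *
np.set_printoptions(precision=1,suppress=True)
p,d=snap("top"); X=cloud("top",d)
hsv=cv2.cvtColor(p,cv2.COLOR_RGB2HSV)
z=X[...,2]; reg=np.zeros(z.shape,bool); reg[180:265,150:325]=1
g=p.astype(int); rail=reg&(g.min(2)>170)&(abs(z-65)<10)
R_=np.array([ray("top",(u,v),65) for v,u in zip(*np.where(rail))])
vx,vy,x0,y0=cv2.fitLine(R_[:,:2].astype(np.float32),cv2.DIST_HUBER,0,.01,.01).ravel()
yaw=np.arctan2(-vx*np.sign(vy),abs(vy)); print('yaw',round(float(yaw),4),'pt',x0,y0)
ex=np.array([np.cos(yaw),np.sin(yaw)]);ey=np.array([-ex[1],ex[0]])
print('rail ey',np.percentile(R_[:,:2]@ey,[.2,99.8]))
nb=reg&~((hsv[...,0]>95)&(hsv[...,0]<130)&(hsv[...,1]>80))
wood=nb&(abs(z-18)<6)&(hsv[...,0]<30)&(g[...,0]>150)
W=np.array([ray("top",(u,v),18)[:2] for v,u in zip(*np.where(wood))])
a,b=W@ex,W@ey; print('base along ex',np.percentile(a,[.3,99.7]),'ey',np.percentile(b,[.3,99.7]),'rail ex',np.array([x0,y0])@ex)
m=cv2.convexHull(W.astype(np.float32)); rc=cv2.minAreaRect(m); print('base rect',rc)
bd=np.zeros(z.shape,bool); bd[208:240,180:233]=1
bd&=(g[...,0]<125)&(hsv[...,0]<25)&(z>28)
n,l,st,_=cv2.connectedComponentsWithStats(bd.astype(np.uint8)); k=1+np.argmax(st[1:,4]); print(st[k])
B=np.array([ray("top",(u,v),36)[:2] for v,u in zip(*np.where(l==k))]).astype(np.float32)
rc=cv2.minAreaRect(B); print('board',rc, 'z',np.nanmedian(z[l==k])); bp=cv2.boxPoints(rc); print(bp)
dk=reg&(z>74)&(z<90)&(np.arange(512)[None]>240); D=X[dk]; print('stop body ex',np.percentile(D[:,:2]@ex,[1,50,99]),'ey',np.percentile(D[:,:2]@ey,[1,99]))
dk=reg&(z>105)&(z<118)&(np.arange(512)[None]>285); D=X[dk]; print('heel ex',np.percentile(D[:,:2]@ex,[2,98]),'ey',np.percentile(D[:,:2]@ey,[2,98]),len(D))
D=X[reg&(z>130)&(z<260)];print('lever',len(D),D[np.argmax(D[:,2])] if len(D) else '')
D=X[reg&(abs(z-50)<8)&(np.arange(512)[None]<172)];print('endblk ey',np.percentile(D[:,:2]@ey,[2,98]),'ex',np.percentile(D[:,:2]@ex,[2,98]))
E
python3 m.py
```

```text
yaw -0.065 pt 564.0242 60.805836
rail ey [-205.7  305.6]
base along ex [367.1 579.6] ey [-204.4  303.8] rail ex 558.8831
base rect ((475.682373046875, 19.29730224609375), (513.470947265625, 213.69015502929688), 86.11703491210938)
[183 214  46  21 873]
board ((468.3653564453125, 120.90009307861328), (62.45097732543945, 145.2509765625), 0.8675897717475891) z 36.516493232200546
[[436.  193. ]
 [438.2  47.8]
 [500.7  48.8]
 [498.5 194. ]]
stop body ex [495.9 551.3 585.8] ey [-132.7   -0.8]
heel ex [536.9 577.6] ey [-138.  -122.4] 82
lever 43 [544.6 -86.9 191.9]
endblk ey [271.8 302.1] ex [423.6 549.7]
```

Checks: the rail line, base rectangle and end block all agree, giving a jig origin near ex=496, ey=72 and yaw −0.066. The heel back is at jig y −212, so the stop is at about 0.038. The board is at jig (−37, 79), +0.08 rad to the jig, with its top at z≈36 as it must be. Moving in with the gripper open.

play_rows([
  [[2.75, 4.5, 0, 0, 0, -3, 0], [2.75, 4.5, 0, 0, 0, -3, 0], [2.75, 4.5, 0, 0, 0, -3, 0], [2.75, 4.5, 0, 0, 0, -3, 0], [2.75, 4.5, 0, 0, 0, -3, 0], [2.75, 4.5, 0, 0, 0, -3, 0], [2.75, 4.5, 0, 0, 0, -3, 0], [2.75, 4.5, 0, 0, 0, -3, 0], [0, 5.3, 0, 0, 0, 0, 0], [0, 5.3, 0, 0, 0, 0, 0], [0, 5.3, 0, 0, 0, 0, 0], [0, 5.3, 0, 0, 0, 0, 0], [0, 5.3, 0, 0, 0, 0, 0], [0, 5.3, 0, 0, 0, 0, 0], [0, 5.3, 0, 0, 0, 0, 0], [0, 0, 0, 0, 0, 0, 0]],
])

```text
clock: 3.0
eef_pos: [449.9, 128.1, 231.5]
tool_rot: [-3.139, -0.001, -0.048]
force: [-1.0, -1.0, -0.5]
width: 86.0
gripper_force: 0.0
```

play_rows([
  [[-5.5, 0, 0, 0, 0, -1, 0], [0, 0, -5, 0, 0, 0, 0], [0, 0, -5, 0, 0, 0, 0], [0, 0, -5, 0, 0, 0, 0], [0, 0, -4, 0, 0, 0, 0], [0, 0, -2, 0, 0, 0, 0], [0, 0, -0.6, 0, 0, 0, 0], [0, 0, 0, 0, 0, 0, 0]],
])

```text
clock: 4.0
eef_pos: [387.4, 126.1, 44.2]
tool_rot: [-3.133, 0.026, -0.076]
force: [-0.1, -0.3, -0.5]
width: 85.3
gripper_force: 0.0
```

play_rows([
  [[0.8, 0, 0, 0, 0, 0, 0], [0, 0, -1, 0, 0, 0, 0], [0, 0, -1, 0, 0, 0, 0], [0, 0, 0, 0, 0, 0, 0]],
])

```text
clock: 4.5
eef_pos: [396.0, 126.8, 24.5]
tool_rot: [-3.132, 0.025, -0.076]
force: [-0.6, -0.3, 0.2]
width: 85.5
gripper_force: 0.0
```

```bash
python3 - <<'E'
from h import *
s=ctrl.read_state();print(np.round(s['qpos'],3),np.round(s['eef_pos'],1),np.round(s['tool_rot'],3),np.round(s['force'],1))
p,d=snap("top"); cv2.imwrite('pics/t1.png',cv2.resize(p[150:300,150:350,::-1],None,fx=3,fy=3)); 
E
```

```text
[-0.533  0.75   0.254  2.287 -0.947  0.237 -1.055] [396.  126.8  24.5] [-3.132  0.025 -0.076] [-0.6 -0.3  0.2]
```

View pics/t1.png

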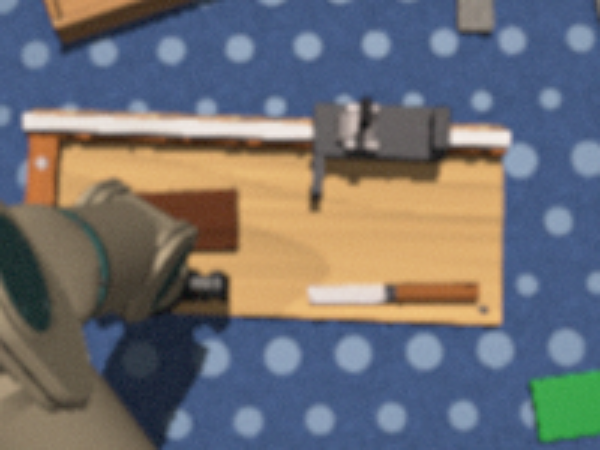

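The picture shows the right finger at crop (210,287), just in front of the board's edge and within its length. Next I level the tool, lower it and push.

play_rows([
  [[1, 0, -0.4, 0, -1.4, 0.6, 0], [0, 0, -0.6, 0, 0, 0, 0], [1, -0.07, 0, 0, 0, 0, 0], [1, -0.07, 0, 0, 0, 0, 0], [1, -0.07, 0, 0, 0, 0, 0], [1, -0.07, 0, 0, 0, 0, 0], [1, -0.07, 0, 0, 0, 0, 0], [1, -0.07, 0, 0, 0, 0, 0], [0, 0, 0, 0, 0, 0, 0]],
])

```text
clock: 5.68
eef_pos: [468.2, 123.1, 16.2]
tool_rot: [-3.132, 0.003, -0.065]
force: [-0.2, -1.0, -0.1]
width: 85.2
gripper_force: 0.0
```

play_rows([
  [[0.5, -0.03, -0.2, 0, 0, 0, 0], [0.4, -0.03, 0, 0, 0, 0, 0], [0.3, -0.02, 0, 0, 0, 0, 0], [0, 0, 0, 0, 0, 0, 0]],
])

```text
clock: 6.18
eef_pos: [479.3, 122.4, 14.2]
tool_rot: [-3.131, 0.004, -0.065]
force: [-0.1, 0.1, -0.3]
width: 85.5
gripper_force: 0.0
```

play_rows([
  [[0.2, 0, 0, 0, 0, 0, 0], [0.2, 0, 0, 0, 0, 0, 0], [0.2, 0, 0, 0, 0, 0, 0], [0, 0, 0, 0, 0, 0, 0]],
])

```text
clock: 6.68
eef_pos: [480.5, 122.6, 13.9]
tool_rot: [-3.13, 0.012, -0.065]
force: [-8.5, -0.2, 6.5]
width: 85.3
gripper_force: 4.3
```

```bash
python3 - <<'E'
from h import *
p,d=snap("top"); cv2.imwrite('pics/t2.png',cv2.resize(p[170:270,150:350,::-1],None,fx=4,fy=4)); 
E
```

```text
(no output)
```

View pics/t2.png

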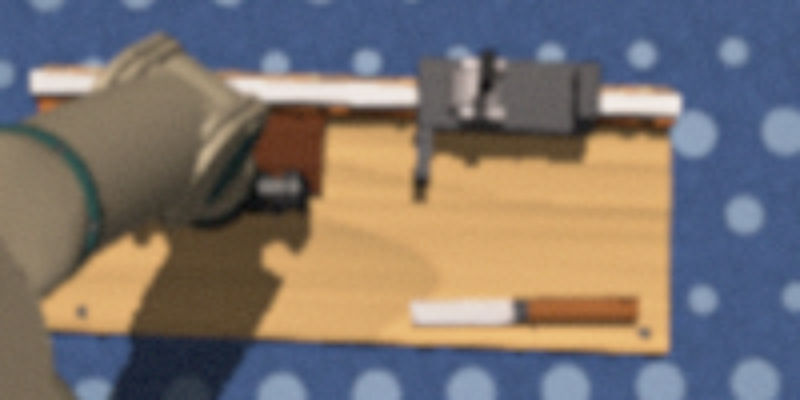

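The board now looks flush with the fence: force is −8.5 N and the tool sits at jig x −25, as predicted for the home position. I back off, rise and go behind the heel with the gripper shut and a quarter turn.

play_rows([
  [[-1, 0.07, 0, 0, 0, 0, 0], [-3, 0.2, 0, 0, 0, 0, 0], [0, 0, 5.6, 0, 0, 0, 0], [0, 0, 5.6, 0, 0, 0, 0], [0, 0, 5.6, 0, 0, 0, 0.5], [0, 0, 5.6, 0, 0, 0, 1], [1.2, -4.1, 0, 0, 0, 10, 1], [1.2, -4.1, 0, 0, 0, 10, 1], [1.2, -4.1, 0, 0, 0, 10, 1], [1.2, -4.1, 0, 0, 0, 10, 1], [1.2, -4.1, 0, 0, 0, 10, 1], [1.2, -4.1, 0, 0, 0, 10, 1], [1.2, -4.1, 0, 0, 0, 10, 1], [1.2, -4.1, 0, 0, 0, 10, 1], [0, 0, 0, 0, 0, 10, 1], [0, 0, 0, 0, 0, 0, 1]],
])

```text
clock: 8.72
eef_pos: [541.0, -203.2, 238.2]
tool_rot: [-3.132, 0.004, 1.504]
force: [-0.4, 0.4, 0.3]
width: 0.0
gripper_force: 0.0
```

```bash
cat > jig.py <<'E'
from h import *
yaw=-.066; O=496.3,72.
def tojig(X,Y):
    c,s=np.cos(yaw),np.sin(yaw); return np.round([c*X+s*Y-O[0],-s*X+c*Y-O[1]],1)
def toworld(x,y):
    c,s=np.cos(yaw),np.sin(yaw); x+=O[0];y+=O[1]; return np.round([c*x-s*y,s*x+c*y],1)
def board(f=None):
    p,d=snap("top"); X=cloud("top",d); z=X[...,2]; hsv=cv2.cvtColor(p,cv2.COLOR_RGB2HSV)
    m=np.zeros(z.shape,bool); m[200:240,160:240]=1
    m&=(p[...,0]<125)&(hsv[...,0]<25)&(z>28)&(z<43)
    n,l,st,_=cv2.connectedComponentsWithStats(m.astype(np.uint8)); k=1+np.argmax(st[1:,4])
    B=np.array([tojig(*ray("top",(u,v),36)[:2]) for v,u in zip(*np.where(l==k))]).astype(np.float32)
    print('board in jig',cv2.minAreaRect(B)); 
    if f: cv2.imwrite('pics/'+f,cv2.resize(p[170:270,150:350,::-1],None,fx=4,fy=4))
E
python3 - <<'E'
from jig import *
board('t3.png'); s=ctrl.read_state(); print(s['eef_pos'],tojig(*s['eef_pos'][:2]),toworld(62.5,-243),s['tool_rot'])
E
```

```text
board in jig ((11.490608215332031, 74.77305603027344), (58.60188674926758, 148.16368103027344), 2.112868070602417)
[ 540.91663067 -202.59549292  238.1975142 ] [  56.8 -238.5] [ 546.3 -207.5] [-3.13197503  0.00402454  1.50317364]
```

View pics/t3.png

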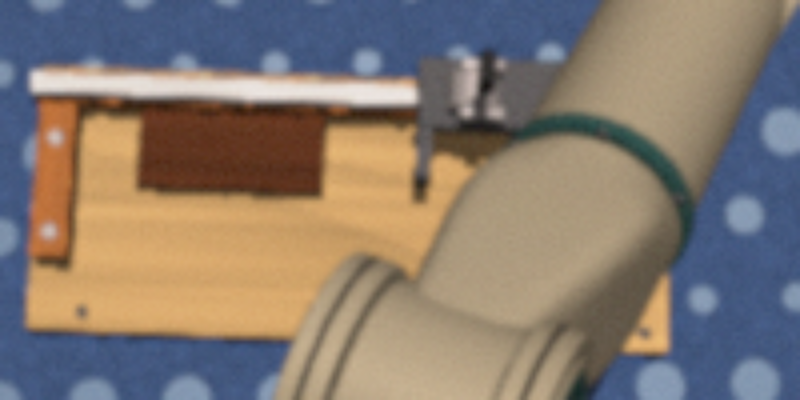

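```bash
python3 - <<'E'
from jig import *
p,d=snap("top"); X=cloud("top",d)
# near (lower) edge: last dark row per column, subpixel on red channel
r=p[...,0].astype(float)
pts=[]
for u in range(186,232,3):
    c=r[205:235,u]; g=np.diff(c); i=int(np.argmax(g)); 
    w=g[max(i-1,0):i+2]; v=205+i+.5+((w@[-1,0,1])/w.sum() if len(w)==3 else 0)
    pts.append(tojig(*ray("top",(u,v),36)[:2]))
pts=np.array(pts);print(pts.T); 
E
```

```text
[[-1.730e+01 -1.920e+01 -1.970e+01 -2.020e+01 -1.890e+01 -1.950e+01
  -1.830e+01 -1.890e+01 -1.840e+01 -1.930e+01 -1.970e+01 -2.060e+01
  -1.930e+01 -1.900e+01 -1.850e+01  2.500e+00]
 [ 1.436e+02  1.338e+02  1.242e+02  1.145e+02  1.049e+02  9.530e+01
   8.570e+01  7.610e+01  6.650e+01  5.680e+01  4.710e+01  3.750e+01
   2.790e+01  1.830e+01  8.700e+00  1.000e-01]]
```

The picture shows the board along the fence, its near edge at a constant jig x across its length (crop row ~190), so it is parallel. The stop face is at crop (425,150). Descending behind the heel.

play_rows([
  [[0.5, -0.5, -5, 0, 0, 0, 1], [0, 0, -5, 0, 0, 0, 1], [0, 0, -4, 0, 0, 0, 1], [0, 0, -1.4, 0, 0, 0, 1], [0.06, 1, 0, 0, 0, 0, 1], [0.06, 0.9, 0, 0, 0, 0, 1], [0, 0, 0, 0, 0, 0, 1]],
])

```text
clock: 9.7
eef_pos: [548.3, -187.6, 85.7]
tool_rot: [-3.134, 0.005, 1.508]
force: [-0.4, 0.3, 0.4]
width: -0.3
gripper_force: 0.0
```

play_rows([
  [[0.07, 1, 0, 0, 0, 0, 1], [0.07, 1, 0, 0, 0, 0, 1], [0.07, 1, 0, 0, 0, 0, 1], [0.07, 1, 0, 0, 0, 0, 1], [0.07, 1, 0, 0, 0, 0, 1], [0.07, 1, 0, 0, 0, 0, 1], [0.07, 1, 0, 0, 0, 0, 1], [0, 0, 0, 0, 0, 0, 1]],
])

```text
clock: 10.7
eef_pos: [551.3, -116.5, 83.8]
tool_rot: [-3.129, 0.003, 1.508]
force: [-0.5, 0.3, -0.6]
width: -0.3
gripper_force: 0.0
```

play_rows([
  [[0.07, 1, 0, 0, 0, 0, 1], [0.07, 1, 0, 0, 0, 0, 1], [0.07, 1, 0, 0, 0, 0, 1], [0.07, 1, 0, 0, 0, 0, 1], [0.03, 0.4, 0, 0, 0, 0, 1]],
])

```text
clock: 11.32
eef_pos: [554.8, -73.3, 84.0]
tool_rot: [-3.13, 0.004, 1.508]
force: [-1.2, -2.9, -1.2]
width: 0.0
gripper_force: 1.3
```

```bash
python3 - <<'E'
from jig import *
s=ctrl.read_state(); print(tojig(*s['eef_pos'][:2]),s['force'])
p,d=snap("top",'t4f.png'); cv2.imwrite('pics/t4.png',cv2.resize(p[170:270,150:350,::-1],None,fx=4,fy=4))
E
```

```text
[  62.2 -108.6] [-1.24404059 -2.93289661 -1.15261948]
```

View pics/t4.png

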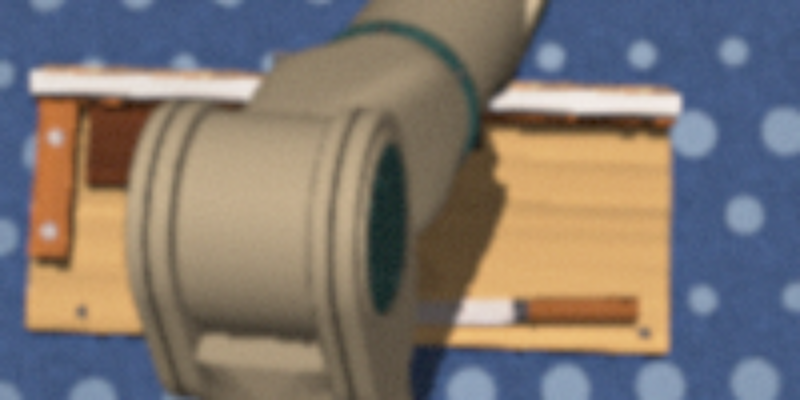

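The board has moved along the fence, its left edge at crop column 88 against the end block at 75, so about 8–10 mm remain. Continuing in fine steps.

play_rows([
  [[0.03, 0.4, 0, 0, 0, 0, 1], [0.02, 0.2, 0, 0, 0, 0, 1], [0.01, 0.2, 0, 0, 0, 0, 1], [0, 0, 0, 0, 0, 0, 1]],
])

```text
clock: 11.88
eef_pos: [555.9, -66.7, 84.3]
tool_rot: [-3.132, 0.005, 1.506]
force: [-2.2, -2.6, -1.1]
width: 0.1
gripper_force: 1.0
```

play_rows([
  [[0.01, 0.2, 0, 0, 0, 0, 1], [0.01, 0.2, 0, 0, 0, 0, 1], [0, 0.1, 0, 0, 0, 0, 1]],
])

```text
clock: 12.25
eef_pos: [555.9, -66.4, 84.4]
tool_rot: [-3.133, 0.01, 1.503]
force: [-1.0, -11.7, -3.4]
width: 0.3
gripper_force: 6.0
```

play_rows([
  [[0, 0, 0, 0, 0, 0, 1], [0, 0, 0, 0, 0, 0, 1], [-0.07, -1.2, 0, 0, 0, 0, 1], [0, 0, 3.5, 0, 0, 0, 1], [0, 0, 3.5, 0, 0, 0, 1], [0, 0, 0, 0, 0, 0, 1]],
])

```text
clock: 13.0
eef_pos: [557.5, -73.4, 156.9]
tool_rot: [-3.137, 0.004, 1.507]
force: [-0.0, 0.6, -1.1]
width: 0.3
gripper_force: 0.0
```

```bash
python3 - <<'E'
from jig import *
s=ctrl.read_state(); print(s['eef_pos'],tojig(*s['eef_pos'][:2]),s['force'])
p,d=snap("scene"); cv2.imwrite('pics/t5.png',cv2.resize(p[130:260,170:340,::-1],None,fx=4.5,fy=4.5))
p,d=snap("top"); g=p.astype(int)
for v in(214,): print(g[v,160:185,0])
for k in("lever_tip","lever_pivot"):
  for n,z in(("scene",182 if k=="lever_tip" else 90),):
    for r in place_of(k,n)[:2]: print(k,n,r['p'],r['pixel'],tojig(*ray(n,r['pixel'],z)[:2]))
E
```

```text
[557.51441386 -73.36823369 156.93288337] [  64.8 -108.4] [-0.02715923  0.57514408 -1.06988528]
[194 199 199 193 191 186 193 174 122 101  99 107 101 103 101 102 102 101
  98 100  98 100  97  96 103]
lever_tip scene 0.51 [268.3, 175.5] [66.5 -4. ]
lever_tip scene 0.22 [251.8, 210.5] [ 127.1 -169.6]
lever_pivot scene 0.62 [270.5, 197.2] [79.9 -5.1]
```

View pics/t5.png

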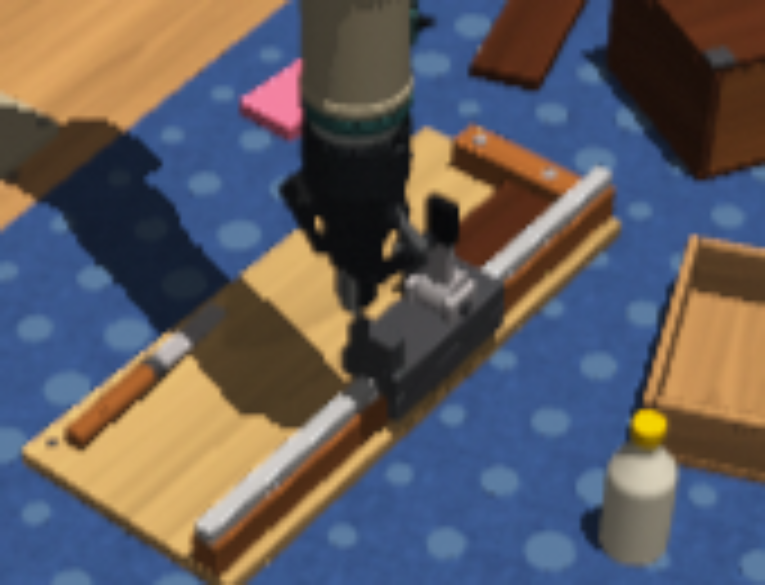

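The picture shows the board up against the end block (crop (500,195)), the stop behind it, and the lever still open and leaning back with its tip at crop (440,205). The fingers are behind the heel. Now the lever.

play_rows([
  [[0, 2, 0.4, 0, 0, 0, 1], [0.05, 2, 0, 0, 0, 0, 1], [0.08, 1.2, 0, 0, 0, 0, 1], [0.05, 0.8, 0, 0, 0, 0, 1], [0.05, 0.8, 0, 0, 0, 0, 1], [0.05, 0.8, 0, 0, 0, 0, 1], [0.05, 0.8, 0, 0, 0, 0, 1], [0.05, 0.8, 0, 0, 0, 0, 1], [0, 0, 0, 0, 0, 0, 1]],
])

```text
clock: 14.32
eef_pos: [559.1, 18.9, 158.3]
tool_rot: [-3.131, 0.005, 1.507]
force: [0.2, 0.4, 0.1]
width: -0.1
gripper_force: 0.0
```

```bash
python3 - <<'E'
from jig import *
s=ctrl.read_state(); print(s['eef_pos'],tojig(*s['eef_pos'][:2]),s['force'])
E
```

```text
[559.05018226  18.88666682 158.26331772] [ 60.3 -16.3] [0.19429739 0.42189665 0.08675125]
```

play_rows([
  [[0.1, 1, 0.2, 0, 0, 0, 1], [0.07, 1, 0, 0, 0, 0, 1], [0.07, 1, -0.3, 0, 0, 0, 1], [0.07, 1, -0.5, 0, 0, 0, 1], [0.06, 0.9, -0.6, 0, 0, 0, 1], [0.06, 0.9, -0.7, 0, 0, 0, 1], [0, 0, 0, 0, 0, 0, 1]],
])

```text
clock: 15.2
eef_pos: [563.5, 76.9, 138.9]
tool_rot: [-3.132, 0.005, 1.507]
force: [-0.2, 0.3, 0.6]
width: 0.2
gripper_force: 0.2
```

play_rows([
  [[0.04, 0.6, -0.8, 0, 0, 0, 1], [0.04, 0.6, -0.9, 0, 0, 0, 1], [0.03, 0.5, -0.7, 0, 0, 0, 1], [0.02, 0.3, -0.7, 0, 0, 0, 1], [0.02, 0.3, -0.6, 0, 0, 0, 1], [0, 0, 0, 0, 0, 0, 1]],
])

```text
clock: 15.95
eef_pos: [565.0, 98.6, 102.0]
tool_rot: [-3.132, 0.005, 1.505]
force: [0.0, 0.0, 0.9]
width: -0.1
gripper_force: 0.7
```

play_rows([
  [[0.01, 0.2, -0.3, 0, 0, 0, 1], [0, 0.1, -0.3, 0, 0, 0, 1], [0, 0, -0.2, 0, 0, 0, 1], [0, 0, -0.2, 0, 0, 0, 1], [0, 0, 0, 0, 0, 0, 1]],
])

```text
clock: 16.58
eef_pos: [565.6, 101.6, 95.2]
tool_rot: [-3.133, 0.004, 1.505]
force: [-5.4, -4.5, 25.6]
width: -0.0
gripper_force: 13.0
```

The tool stalled at z 95 with 25 N, as expected for a level lever. Lifting away and checking.

play_rows([
  [[0, 0, 2, 0, 0, 0, 1], [0, 0, 6, 0, 0, 0, 1], [0, -4, 5, 0, 0, 0, 1], [-1, -6, 0, 0, 0, 0, 1], [-1, -6, 0, 0, 0, 0, 1], [-1, -6, 0, 0, 0, 0, 1], [-1, -6, 0, 0, 0, 0, 1], [-1, -6, 0, 0, 0, 0, 1], [0, 0, 0, 0, 0, 0, 1]],
])

```text
clock: 17.7
eef_pos: [513.1, -242.5, 221.2]
tool_rot: [-3.132, 0.007, 1.497]
force: [0.3, -0.2, 0.9]
width: -0.1
gripper_force: 0.0
```

```bash
python3 - <<'E'
from jig import *
p,d=snap("scene"); p2,d2=snap("top")
a=cv2.resize(p[140:240,200:330,::-1],None,fx=3,fy=3); b=cv2.resize(p2[180:250,150:280,::-1],None,fx=3,fy=3)
cv2.imwrite('pics/t6.png',np.vstack([a,b])); print(p2[214,160:185,0])
X=cloud("top",d2); m=(X[...,2]>88)&(X[...,2]<105)
for u in range(186,245,4):
    q=X[188:206,u]; print([int(v) for v in tojig(*q[9,:2])],np.nanmax(q[:,2]).round(),end=' ')
E
```

```text
[190 196 193 192 185 185 187 170 123  95  98 102 100  96 101  96  97 101
 100  98  96  98  96 101  97]
[47, 147] 69.0 [48, 134] 67.0 [48, 121] 70.0 [50, 109] 65.0 [49, 95] 98.0 [50, 83] 100.0 [48, 69] 99.0 [49, 56] 96.0 [43, 40] 96.0 [43, 28] 103.0 [40, 14] 101.0 [41, 2] 108.0 [41, -10] 110.0 [46, -21] 92.0 [45, -34] 89.0
```

View pics/t6.png

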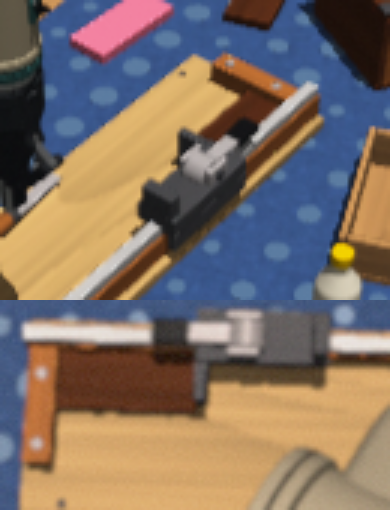

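The lever lies level, its top at z≈97–100 along its length, and the board sits tight between the end block (crop (57,380)) and the stop shoe (200,380). A last check of its near edge for squareness:

```bash
python3 - <<'E'
from jig import *
p,d=snap("top"); r=cv2.GaussianBlur(p[...,0],(3,1),0).astype(float); P=[]
for u in range(171,212,2):
    c=r[205:228,u]; i=np.where(c<130)[0].max(); v=205+i+(130-c[i])/(c[i+1]-c[i])
    P.append(tojig(*ray("top",(u,v),36)[:2]))
P=np.array(P); print(P[:,0]); print('slope',np.polyfit(P[:,1],P[:,0],1))
# far edge of base (front edge of jig) for comparison of yaw
Q=[]
for u in range(165,215,3):
    c=p[235:265,u].astype(int); s=c[:,0]-c[:,2]; i=np.where(s>0)[0].max(); v=235+i+ s[i]/(s[i]-s[i+1]) if i<29 else np.nan
    Q.append(tojig(*ray("top",(u,v),18)[:2]))
Q=np.array(Q);print(Q[:,0]); print('base slope',np.polyfit(Q[:,1],Q[:,0],1))
E
```

```text
[-18.5 -18.1 -17.9 -17.7 -17.6 -19.4 -19.8 -17.6 -16.9 -18.4 -19.4 -19.1
 -18.8 -18.6 -18.5 -18.1 -18.  -18.5 -18.3 -17.4 -17.5]
slope [-1.85886232e-03 -1.80535067e+01]
[-132.5 -132.6 -132.8 -133.6 -133.  -132.7 -133.  -132.7 -132.4 -132.6
 -132.5 -133.4 -133.  -132.7 -133.2 -132.9 -132.7]
base slope [ 6.65896228e-04 -1.32927199e+02]
```

The slope is about 0. Taking off the same −3 mm bias seen on the base edge (−133 instead of −130) puts the edge near −15, so the board is flush. Handing in.

```bash
python3 -c "
from cell import workorder
print(workorder.finish_job())"
```

```text
the job is handed in; nothing more can be done
None
```

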